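# Set up the alignment bench

### The job

Clear the steel clamping forks off the black sample plate and the table and lay them flat in the aluminium tray, and once they are all in the tray slide the plate along the table until its white cross is right beneath the brass pointer tip. Also push the round sensor head and the finned beam trap each into its own ring outline on the table. The plate, the sensor and the trap must stay on the table the whole time (push them, do not lift them); nothing may knock the pointer, and leave the other things where they stand.

Things in the scene. Friction and masses are not known exactly. Their poses are not given: they have to be found in the camera images.
- plate: Loose black sample plate, a slab 190 (its x) x 140 (its y) x 20 mm high, 0.7 to 1 kg, lying flat; slides on the table. Origin: centre of its underside. At the start one to three forks lie on it, side by side, long side roughly along the plate's y; one more may lie on the table.
- mark (a point): Middle of the white diagonal cross (24 mm long strokes) on the plate's top face: 30 mm towards plate +x and 15 mm towards plate -y from the plate's centre, 20 mm above its underside.
- pointer: Fixed alignment pointer, delicate. Origin: on the table right below the tip. From a 16 mm black block straight above the tip a level rod (10 mm thick, axis 60 mm above the table) runs 190 mm to its +x to a 13 mm post, 95 mm high, on a 50 x 75 x 10 mm foot. A brass needle points down from the rod's near end. The bare plate passes under the tip, a plate with forks on it does not.
- tip (a point): Point of the brass needle, 28 mm above the table (8 mm above the plate's top).
- tray: Fixed open aluminium tray, 130 (x) x 150 (y) x 25 mm high outside, 4 mm walls and floor; three forks fit flat side by side, a fourth may lie on another. Origin: centre of its underside.
- fork1: Loose flat steel clamping fork, 95 (its x) x 28 (its y) x 14 mm high, 0.18 kg. Origin: centre of its underside. The half towards its -x is a solid bar, the half towards +x is two prongs 9 mm wide with a 10 mm slot between. It may be absent.
- fork2: Loose flat steel clamping fork, 95 (its x) x 28 (its y) x 14 mm high, 0.18 kg. Origin: centre of its underside. The half towards its -x is a solid bar, the half towards +x is two prongs 9 mm wide with a 10 mm slot between. It may be absent.
- fork3: Loose flat steel clamping fork, 95 (its x) x 28 (its y) x 14 mm high, 0.18 kg. Origin: centre of its underside. The half towards its -x is a solid bar, the half towards +x is two prongs 9 mm wide with a 10 mm slot between. It may be absent.
- fork4: Loose flat steel clamping fork, 95 (its x) x 28 (its y) x 14 mm high, 0.18 kg. Origin: centre of its underside. The half towards its -x is a solid bar, the half towards +x is two prongs 9 mm wide with a 10 mm slot between. It may be absent.
- sensor: Loose sensor head: an upright aluminium disc 100 mm in diameter, 40 mm high, 0.5 kg, black face on top. Origin: centre of its underside.
- sensor_spot: Ring outline for the sensor on the table (flat, black, 116 mm inside diameter), on the robot's left. Origin: its centre.
- trap: Loose finned black beam trap: an upright cylinder 90 mm in diameter, 60 mm high, 0.6 kg. Origin: centre of its underside.
- trap_spot: Ring outline for the trap on the table (flat, black, 106 mm inside diameter), on the robot's right. Origin: its centre.
- lens_mount: Bystander, leave alone: round lens on a 115 mm high post with a 44 mm disc foot. Origin: centre of its underside.
- mirror_mount: Bystander, leave alone: square mirror mount on a post, 113 mm high, 44 mm disc foot. Origin: centre of its underside.
- optics_box: Bystander, leave alone: white closed box 100 x 70 x 35 mm. Origin: centre of its underside.
- bottle: Bystander, leave alone: white closed bottle, 60 mm in diameter, 150 mm high. Origin: centre of its underside.
- driver: Bystander, leave alone: screwdriver 180 mm long, lying at the robot's left, its length roughly along x.
- post_holder: Bystander, leave alone: black upright cylinder 25 mm in diameter, 60 mm high. Origin: centre of its underside.

How it is judged:
By the outcome, as a careful person would: the job done as asked, in the order asked, and still so for the second after the job is handed in, with the robot touching nothing.
Of fork1, fork2, fork3, fork4 only 2 to 4 are there at a start; the rules pass over those that are not, and their reading is None.
At some moment in a run one of sensor, trap may be knocked a few centimetres aside while the robot is not near it.
Once in a run the grip may slacken for a moment while it holds something.
It also fails if it takes over 210 s, if anything falls off the work surface, if the arm or the gripper's body presses on something with over 40 N, if the wrist force passes 120 N, or if a joint passes its speed limit or range.

### The arm

A 6-joint arm with a two-finger parallel gripper is mounted at the origin on the work surface. World frame = base frame: x ahead of the robot, y to its left, z up, the work surface at z = 0. Lengths are in m, angles in rad, forces in N, time in s.
With the tool pointing down it reaches from about 0.4 to 0.825 m from the base axis. Payload 7 kg.
Tool frame: the origin (TCP) lies midway between the tips of the shut fingers; the grasp point (between the pads) lies 19 mm behind it; z points along the fingers, x is the direction in which the jaws open and shut, and the axes are right-handed (so a half turn about z gives the same grasp; the last joint's range is limited). The gripper opens to 88 mm and grips with 3 to 60 N. Pads are 19 mm wide; open, the fingers measure 130 mm over their backs; the gripper's body (78 mm by 193 mm) begins 47 mm behind the grasp point.
Start: joints at [1.41, 0.359, 0.012, 0, -1.224, -0.288], TCP at [0.293, 0.608, 0.227] pointing down, gripper open.
Joint ranges: [-3.07, 3.07], [-1.43, 2.12], [-1.02, 1.25], [-3.03, 1.67], [-3.05, -0], [-3.03, 3.03]. Speed limits (rad/s): [2.39, 2.39, 3.01, 3.14, 3.14, 3.14].

### API

Orientations are given as [roll, pitch, yaw] about the fixed x, y, z axes, in that order (R = Rz(yaw) Ry(pitch) Rx(roll)).
In Python, from station import status, eyes, workorder gives the robot as it stands.
- The arm moves only by the shell command python3 -m jog 'ROWS' [OPENING] [FORCE]. ROWS is JSON, a list of rows, each a list of 6 numbers: the shift along the world's x, y, z in mm, then the turn, a rotation vector about the world's x, y, z in rad. A call has 1 to 12 rows; each row shifts and turns the pose as measured when the row begins; what a row does not reach is not made up. A row lasts 1/10 s, in which the tool goes at most 50 mm and 8.59 degrees, less where a joint would pass 70% of its speed; a pose out of reach is approached as far as the arm can. A call with a gripper value outside its range is refused whole. OPENING is the opening, from 0 (shut) to 1 (fully open), set as the call begins (- or left out, the last holds). The fingers move at their own pace and stop on an object; FORCE is the grip in N (left out, the last holds). Time passes only in rows, so rows that do not move let the fingers close. It gives the time, the measured TCP pose, the force and the opening at its end, in the units of the state.
- status.get_state(): the state, without advancing time (a new reading comes with each control period).
- eyes.grab_frame(name): name is "side" or "top"; returns the picture (400x640x3 uint8, blue, green, red); there is no depth.
- eyes.calibration(name): a dict with "camera_matrix" (3x3 intrinsics, pixels), "k1" (the pictures are not rectified: a ray, as slopes to the right and down, at radius r is drawn at 1 + k1 r^2 times it, then the intrinsics apply), "cam_to_world" (4x4, takes a point from camera to world coordinates). Camera axes: x right, y up, looking along -z (the intrinsics and any distortion apply to the point x, -y, -z); pixel columns grow to the right and rows downward; lengths in m; the calibration is good to about 2 mm. A picture is of the moment at which its call begins. calibration takes no time and is no camera call.
- workorder.job_done(): hands the job in, once; it reports no verdict.
The state is a dict: "t": time; "q": joint angles; "qd": joint speeds; "joint_efforts": joint torques, N m; "eef_pos": TCP position; "ee_rot": TCP orientation; "force": force on the tool from outside, world axes, zero at the start; "moment": the same for the moment, N m; "width": finger opening in m.
Only numpy, scipy, OpenCV 4.12 (cv2) and the standard library are available. Lean on these libraries where they do the work, as an engineer would, in place of code of your own. Each camera call takes 0.05 s, during which the arm holds its last target. There are 200 camera calls.

## Working session

There is one attempt and no reset: what is moved stays moved. The work goes in short steps, Python scripts to look and compute and a shell command to move; the robot and the scene stay as the last step left them, time stands still between calls to the robot, and variables do not carry over. Pictures are saved under pics/ and viewed, about 12 in all and at most 16, crops included, and the job is handed in when it is done.

```bash
mkdir -p pics; ls; cat > h.py <<'E'
import numpy as np, cv2
from station import status, eyes, workorder
from scipy.spatial.transform import Rotation as R
def shot(name,fn=None):
    im=eyes.grab_frame(name)
    if fn: cv2.imwrite('pics/'+fn,im)
    return im
def ray(name,uv):
    c=eyes.calibration(name);K=np.array(c['camera_matrix']);T=np.array(c['cam_to_world'])
    uv=np.atleast_2d(np.array(uv,float))
    d=np.c_[(uv[:,0]-K[0,2])/K[0,0],(uv[:,1]-K[1,2])/K[1,1]]
    rd=np.linalg.norm(d,axis=1,keepdims=True);r=rd.copy()
    for _ in range(20): r=rd/(1+c['k1']*r*r)
    d=d*r/np.maximum(rd,1e-9)
    v=np.c_[d[:,0],-d[:,1],-np.ones(len(d))]
    return T[:3,3],v@T[:3,:3].T
def plane(name,uv,z):
    o,v=ray(name,uv); return o+v*((z-o[2])/v[:,2:3])
def tri(n1,u1,n2,u2):
    o1,v1=ray(n1,u1);o2,v2=ray(n2,u2);v1=v1[0];v2=v2[0]
    s=np.linalg.lstsq(np.c_[v1,-v2],o2-o1,rcond=None)[0]
    a=o1+s[0]*v1;b=o2+s[1]*v2
    return (a+b)/2,np.linalg.norm(a-b)
def proj(name,P):
    c=eyes.calibration(name);K=np.array(c['camera_matrix']);T=np.array(c['cam_to_world'])
    p=(np.atleast_2d(P)-T[:3,3])@T[:3,:3]
    d=np.c_[p[:,0]/-p[:,2],-p[:,1]/-p[:,2]]
    d=d*(1+c['k1']*(d**2).sum(1,keepdims=True))
    return d*[K[0,0],K[1,1]]+K[:2,2]
E
python3 - <<'E'
from h import *
np.set_printoptions(precision=3,suppress=True)
for n in('top','side'):
    shot(n,n+'0.png');c=eyes.calibration(n);print(c)
print(status.get_state())
E
```

```text
pics
{'camera_matrix': array([[512.663,   0.   , 321.074],
       [  0.   , 512.663, 205.149],
       [  0.   ,   0.   ,   1.   ]]), 'k1': -0.10621366155601472, 'cam_to_world': array([[-0.019,  0.987, -0.162,  0.348],
       [-1.   , -0.018,  0.006,  0.011],
       [ 0.003,  0.162,  0.987,  1.329],
       [ 0.   ,  0.   ,  0.   ,  1.   ]])}
{'camera_matrix': array([[367.937,   0.   , 321.845],
       [  0.   , 367.937, 200.3  ],
       [  0.   ,   0.   ,   1.   ]]), 'k1': -0.035139163728684066, 'cam_to_world': array([[ 0.963,  0.139, -0.233,  0.379],
       [-0.271,  0.516, -0.813, -0.711],
       [ 0.007,  0.845,  0.534,  0.536],
       [ 0.   ,  0.   ,  0.   ,  1.   ]])}
{'t': 0.1, 'q': array([ 1.41 ,  0.359,  0.011, -0.   , -1.224, -0.288]), 'qd': array([-0.001, -0.001,  0.003,  0.001, -0.   , -0.   ]), 'joint_efforts': array([ -0.001, -58.417,  29.375,   7.015,   0.01 ,  -0.   ]), 'eef_pos': array([0.293, 0.608, 0.226]), 'ee_rot': array([-3.141, -0.001, -2.02 ]), 'force': array([-0.417,  0.04 ,  0.144]), 'moment': array([ 0.001,  0.037, -0.005]), 'width': 0.08765582421608957}
```

View pics/top0.png

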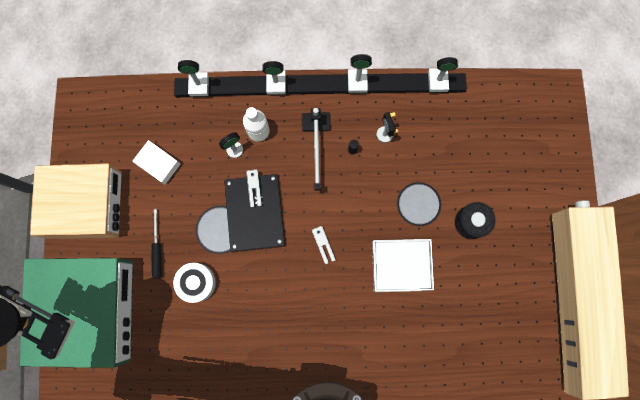

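View pics/side0.png

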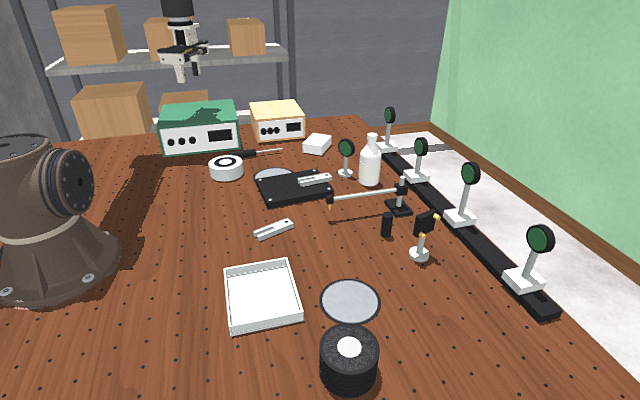

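The top view shows the fork on the plate at (254,188), the table fork at (323,245), the tray at (403,265), the sensor at (194,283) and the trap at (476,220). The plate at (255,213) covers part of the sensor ring at (219,230), and the trap ring is at (419,204). The side view agrees. Next I'll measure.

```bash
cat > m.py <<'E'
from h import *
np.set_printoptions(precision=4,suppress=True)
def forks(im,box,thr=165):
    x0,y0,x1,y1=box;c=im[y0:y1,x0:x1]
    m=(c.min(2)>thr).astype(np.uint8)
    cs,_=cv2.findContours(m,cv2.RETR_EXTERNAL,cv2.CHAIN_APPROX_NONE)
    return [k[:,0]+[x0,y0] for k in cs if cv2.contourArea(k)>60]
E
python3 - <<'E'
from m import *
t=cv2.imread('pics/top0.png');s=cv2.imread('pics/side0.png')
for nm,box in(('plate',(225,165,290,250)),('table',(305,220,345,270))):
    for k in forks(t,box):
        for z in(.034 if nm=='plate' else .014,):
            p=plane('top',k,z)[:,:2];r=cv2.minAreaRect((p*1000).astype(np.float32));print(nm,z,r)
        print(' px',cv2.boundingRect(k))
for nm,box in(('plate',(290,165,336,195)),('table',(245,212,300,245))):
    for k in forks(s,box,150): 
        p=plane('side',k,.034 if nm=='plate' else .014)[:,:2];print(nm,'side',cv2.boundingRect(k),cv2.minAreaRect((p*1000).astype(np.float32)))
def zoom(im,b,f): x0,y0,x1,y1=b;return cv2.resize(im[y0:y1,x0:x1],None,fx=f,fy=f,interpolation=cv2.INTER_CUBIC)
a=zoom(t,(170,160,350,310),4.4);cv2.imwrite('pics/zt.png',a[:600])
a=zoom(s,(200,130,420,250),3.6);cv2.imwrite('pics/zs.png',a[:600])
E
```

```text
plate 0.034 ((503.41497802734375, 244.2255859375), (102.6982650756836, 10.23058032989502), 0.5632756352424622)
 px (225, 209, 5, 41)
plate 0.034 ((608.8366088867188, 176.48587036132812), (94.42491912841797, 27.771547317504883), 6.300853252410889)
 px (247, 170, 14, 37)
table 0.014 ((460.81298828125, 0.0215301513671875), (95.0658187866211, 28.758930206298828), 20.74959945678711)
 px (312, 226, 23, 38)
plate side (298, 172, 34, 11) ((609.5718994140625, 176.988037109375), (94.44100952148438, 30.375707626342773), 7.364429473876953)
table side (253, 218, 41, 19) ((461.72607421875, -0.2763824462890625), (96.27146911621094, 30.05696678161621), 20.232677459716797)
```

View pics/zt.png

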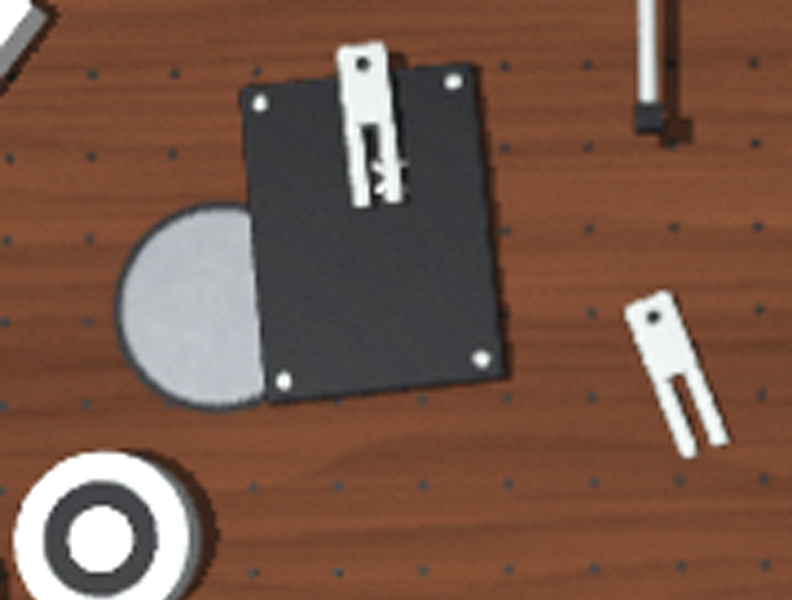

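View pics/zs.png

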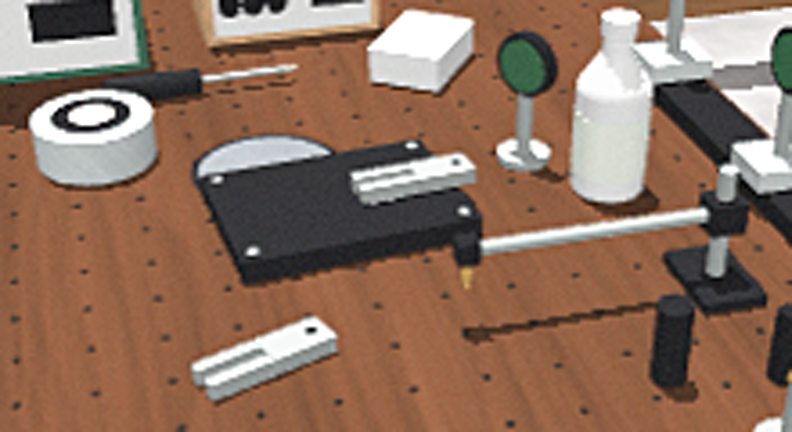

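The zoom shows only two forks: one on the plate, overlapping the cross at about (257,200), and one on the table. Both have their solid end towards +x. The pointer tip in the side view is at about (330,210). Next come all the other positions.

```bash
python3 - <<'E'
from m import *
t=cv2.imread('pics/top0.png');s=cv2.imread('pics/side0.png')
Z=lambda p:np.array(p)/4.4+[169.6,159.6]
Y=lambda p:np.array(p)/3.6+[199.6,129.6]
tt=[(260,103),(453,81),(481,358),(284,381)];ss=[(412,146),(464,211),(252,251),(217,179)]
print('screws');P=[]
for a,b in zip(tt,ss): p,e=tri('top',Z(a),'side',Y(b));print(p,e)
P=plane('top',Z(np.array(tt)),.02);print(P,P.mean(0))
print('cross',plane('top',Z((383,178)),.02))
print('block top',plane('top',Z((650,118)),.06), 'needle tip',plane('side',Y((467,288)),.028))
print('block tri',tri('top',Z((650,110)),'side',Y((468,240))))
# rings by fit: gray discs
def comp(im,lo,hi,box,amin=300):
    x0,y0,x1,y1=box;c=im[y0:y1,x0:x1].astype(int);sat=c.max(2)-c.min(2)
    m=((c.min(2)>lo)&(c.max(2)<hi)&(sat<40)).astype(np.uint8)
    cs,_=cv2.findContours(m,cv2.RETR_EXTERNAL,cv2.CHAIN_APPROX_NONE)
    k=max(cs,key=cv2.contourArea);return k[:,0]+[x0,y0]
def circ(p):
    A=np.c_[2*p[:,:2],np.ones(len(p))];x=np.linalg.lstsq(A,(p[:,:2]**2).sum(1),rcond=None)[0]
    return x[:2],np.sqrt(x[2]+x[:2]@x[:2])
k=comp(t,110,220,(390,175,450,230));print('trap ring',circ(plane('top',k,0)))
k=comp(t,110,220,(190,200,252,258));k=k[k[:,0]<224];print('sensor ring',circ(plane('top',k,0)))
k=comp(s,110,230,(315,275,385,326));print('trap ring side',circ(plane('side',k,0)))
k=comp(t,150,256,(168,255,222,310));print('sensor all',circ(plane('top',k,.04)),cv2.minEnclosingCircle(k))
p=plane('top',k,.04)
k=comp(t,150,256,(466,208,492,232),20);print('trap white',plane('top',k,.06).mean(0),circ(plane('top',k,.06))[1])
k=comp(s,190,256,(332,330,368,362),20);print('trap white side',plane('side',k,.06).mean(0))
# tray
x=comp(t,200,256,(365,230,440,300));print('tray floor',cv2.minAreaRect((plane('top',x,.004)[:,:2]*1000).astype(np.float32)),cv2.boundingRect(x))
tc=[(373,240),(431.5,239),(433.5,290.5),(374,292)];print('tray rim',plane('top',tc,.025),plane('top',tc,.025).mean(0))
print('tray tri',[tri('top',a,'side',b)[0] for a,b in zip(tc,[(223.5,265.5),(289,260),(302,318),(231,331)])])
print('mounts: lens',plane('top',(234,151),.0),'mirror',plane('top',(385,134),0),'holder',plane('top',(353,147),.06),'driver tip/handle',plane('top',[(155,210),(157,277)],.01),'bottle',plane('top',(258,130),.0))
E
```

```text
screws
[0.6261 0.2434 0.0204] 0.001292511486278931
[0.6372 0.1284 0.0208] 0.0014213438969356328
[0.4716 0.1128 0.0212] 0.0003170359213899084
[0.4608 0.2277 0.0211] 0.0016073604618487658
[[0.6256 0.2436 0.02  ]
 [0.6367 0.1286 0.02  ]
 [0.4716 0.1129 0.02  ]
 [0.4601 0.2279 0.02  ]] [0.5485 0.1782 0.02  ]
cross [[0.579  0.1701 0.02  ]]
block top [[0.604 0.012 0.06 ]] needle tip [[0.6063 0.0156 0.028 ]]
block tri (array([0.606 , 0.0121, 0.0693]), np.float64(0.0015692284081378761))
trap ring (array([ 0.5651, -0.2547]), np.float64(0.05195947477883893))
sensor ring (array([0.5068, 0.2707]), np.float64(0.05722574091159123))
trap ring side (array([ 0.5666, -0.2527]), np.float64(0.05269453283285243))
sensor all (array([0.3692, 0.3292]), np.float64(0.04917350645155985)) ((192.75390625, 282.38671875), 20.18128776550293)
trap white [ 0.5134 -0.3918  0.06  ] 0.017181641726816188
trap white side [ 0.5148 -0.391   0.06  ]
tray floor ((405.41510009765625, -205.34669494628906), (131.88479614257812, 152.88526916503906), 0.2097165733575821) (373, 239, 61, 53)
tray rim [[ 0.4691 -0.1276  0.025 ]
 [ 0.4685 -0.2783  0.025 ]
 [ 0.3377 -0.2771  0.025 ]
 [ 0.3376 -0.1259  0.025 ]] [ 0.4032 -0.2022  0.025 ]
tray tri [array([ 0.4046, -0.1328,  0.048 ]), array([ 0.4564, -0.2549,  0.1292]), array([ 0.4007, -0.2869,  0.0307]), array([ 0.3346, -0.1441, -0.147 ])]
mounts: lens [[0.7173 0.234  0.    ]] mirror [[ 0.7572 -0.1731  0.    ]] holder [[ 0.7053 -0.0811  0.06  ]] driver tip/handle [[0.5592 0.4402 0.01  ]
 [0.3841 0.4298 0.01  ]] bottle [[0.7746 0.1696 0.    ]]
```

Only two forks are present. I'm heading for the plate fork first: its axis is at 6.8°, and I'll grip at about (0.623, 0.179) with the jaws set to -83.2°.

```bash
python3 -m jog '[[30,-39,-2,0,0,0.052],[30,-39,-2,0,0,0.052],[30,-39,-2,0,0,0.052],[30,-39,-2,0,0,0.052],[30,-39,-2,0,0,0.052],[30,-39,-2,0,0,0.052],[30,-39,-2,0,0,0.052],[30,-39,-2,0,0,0.052],[30,-39,-2,0,0,0.052],[30,-39,-2,0,0,0.052],[30,-39,-2,0,0,0.052],[0,0,0,0,0,0]]' 0.6
```

```text
t: 1.3
eef_pos: [0.6234, 0.1666, 0.1972]
ee_rot: [3.137, -0.008, -1.418]
force: [-0.3, 0.8, 0.3]
width: 0.053
```

```bash
python3 -m jog '[[0,12,-40,0,0,-0.034],[0,0,-40,0,0.008,0],[0,0,-20,0,0,0],[0,0,0,0,0,0]]'; python3 - <<'E'
from h import *
s=shot('side','s1.png');t=shot('top','t1.png')
a=cv2.resize(s[90:230,220:420],None,fx=3,fy=3);b=cv2.resize(t[90:260,180:340],None,fx=3,fy=3)
o=np.zeros((510,800,3),np.uint8);o[:420,:480]=a[:,:480];o[:,480:]=b[:510,80:400];cv2.imwrite('pics/g1.png',o);print(status.get_state()['eef_pos'],status.get_state()['ee_rot'])
E
```

```text
t: 1.7
eef_pos: [0.624, 0.1764, 0.0939]
ee_rot: [3.129, -0.006, -1.459]
force: [-0.7, -0.0, 0.1]
width: 0.0527
[0.62575947 0.17719998 0.09720916] [ 3.1338377  -0.00512096 -1.45839949]
```

View pics/g1.png

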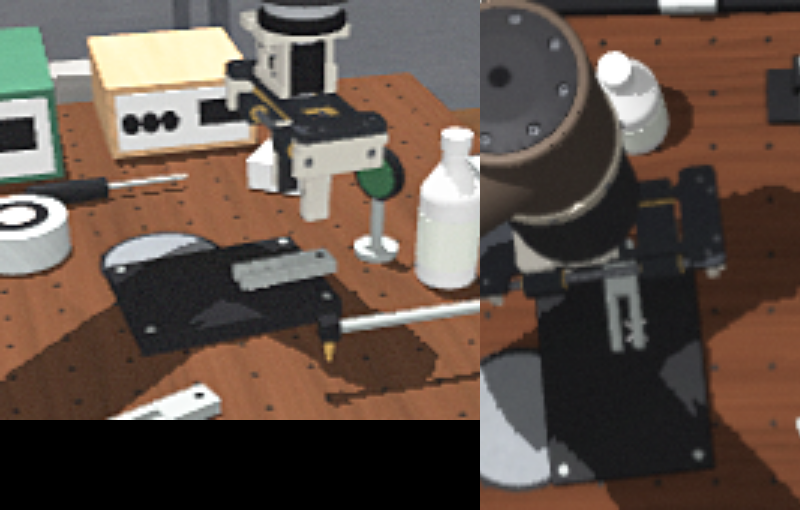

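The gripper straddles the fork, clear of the lens and the pointer. Descending.

```bash
python3 -m jog '[[-3,1,-35,0,0.005,0],[0,0,-25,0,0,0],[0,0,-8,0,0,0],[0,0,-4,0,0,0],[0,0,0,0,0,0]]'
```

```text
t: 2.3
eef_pos: [0.6283, 0.1824, 0.0335]
ee_rot: [-3.14, 0.0, -1.455]
force: [-0.1, -0.4, 0.3]
width: 0.0522
```

```bash
python3 -m jog '[[-3,-2,-6,0,0,0],[0,0,-4,0,0,0],[0,0,0,0,0,0],[0,0,0,0,0,0]]'
```

```text
t: 2.7
eef_pos: [0.6271, 0.1813, 0.0268]
ee_rot: [-3.135, 0.002, -1.455]
force: [-0.5, 0.4, -0.3]
width: 0.0526
```

```bash
python3 -m jog '[[0,0,-4,0,0,0],[0,0,0,0,0,0]]'; python3 -m jog '[[0,0,0,0,0,0],[0,0,0,0,0,0],[0,0,0,0,0,0],[0,0,0,0,0,0],[0,0,0,0,0,0]]' 0 35
```

```text
t: 2.9
eef_pos: [0.6273, 0.1814, 0.023]
ee_rot: [-3.134, 0.003, -1.455]
force: [-0.4, -0.1, 0.3]
width: 0.0525
t: 3.4
eef_pos: [0.6274, 0.1813, 0.0229]
ee_rot: [-3.134, 0.002, -1.455]
force: [0.1, -0.4, -0.2]
width: 0.0278
```

Gripped: the opening reads 28 mm. Lifting to 0.15.

```bash
python3 -m jog '[[0,0,20,0,0,0],[0,0,40,0,0,0],[0,0,40,0,0,0],[0,0,30,0,0,0],[0,0,0,0,0,0]]'
```

```text
t: 3.9
eef_pos: [0.6244, 0.1798, 0.1542]
ee_rot: [-3.141, 0.0, -1.456]
force: [0.2, 0.2, -1.5]
width: 0.0277
```

```bash
python3 -m jog '[[-20,-35,0,0,0,-0.0115],[-20,-35,0,0,0,-0.0115],[-20,-35,0,0,0,-0.0115],[-20,-35,0,0,0,-0.0115],[-20,-35,0,0,0,-0.0115],[-20,-35,0,0,0,-0.0115],[-20,-35,0,0,0,-0.0115],[-20,-35,0,0,0,-0.0115],[-20,-35,0,0,0,-0.0115],[-20,-35,0,0,0,-0.0115],[0,0,0,0,0,0]]'
```

```text
t: 5.0
eef_pos: [0.4093, -0.1795, 0.1468]
ee_rot: [3.135, 0.003, -1.574]
force: [-0.4, 0.4, -1.8]
width: 0.0275
```

```bash
python3 -m jog '[[12,6,-40,0,0,0],[0,0,-35,0,0,0],[0,0,-25,0,0,0],[0,0,0,0,0,0],[0,0,0,0,0,0]]'
python3 - <<'E'
from h import *
s=shot('side','s2.png');t=shot('top','t2.png')
a=cv2.resize(s[180:350,190:340],None,fx=2.8,fy=2.8);b=cv2.resize(t[190:310,340:460],None,fx=3,fy=3)
o=np.zeros((480,800,3),np.uint8);o[:476,:420]=a;o[:360,430:790]=b;cv2.imwrite('pics/g2.png',o);print(status.get_state()['eef_pos'],status.get_state()['ee_rot'])
E
```

```text
t: 5.5
eef_pos: [0.4206, -0.1745, 0.044]
ee_rot: [3.137, 0.003, -1.579]
force: [0.2, 1.0, -1.4]
width: 0.0277
[ 0.42114286 -0.17448379  0.04476211] [ 3.13930730e+00  3.08159487e-03 -1.57862520e+00]
```

View pics/g2.png

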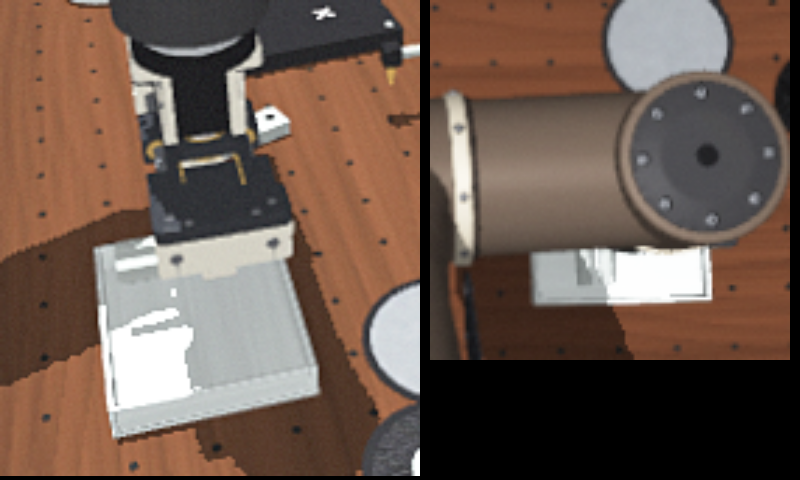

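The fork sits over the far half of the tray, prongs inside the rim. Lowering and releasing.

```bash
python3 -m jog '[[0,1,-15,0,0,0],[0,0,-12,0,0,0],[0,0,-5,0,0,0],[0,0,0,0,0,0],[0,0,0,0,0,0]]'; python3 -m jog '[[0,0,-3,0,0,0],[0,0,0,0,0,0]]'
```

```text
t: 6.1
eef_pos: [0.4266, -0.1731, 0.0182]
ee_rot: [-3.131, 0.003, -1.577]
force: [-0.1, -0.1, -1.4]
width: 0.0281
t: 6.3
eef_pos: [0.4276, -0.1731, 0.0164]
ee_rot: [-3.129, 0.003, -1.577]
force: [0.0, -0.8, -1.0]
width: 0.0278
```

```bash
python3 -m jog '[[-5,0,-6,0,0,0],[0,0,-2,0,0,0],[0,0,0,0,0,0]]'; python3 -m jog '[[0,0,0,0,0,0],[0,0,0,0,0,0],[0,0,0,0,0,0]]' 0.42; python3 -m jog '[[0,0,15,0,0,0],[0,0,40,0,0,0],[0,0,40,0,0,0],[0,0,0,0,0,0]]'
```

```text
t: 6.6
eef_pos: [0.4223, -0.1731, 0.0082]
ee_rot: [-3.128, 0.003, -1.577]
force: [0.7, -0.4, -1.6]
width: 0.0276
t: 6.9
eef_pos: [0.4226, -0.1732, 0.0083]
ee_rot: [-3.128, 0.003, -1.576]
force: [0.0, -0.1, 0.0]
width: 0.0359
t: 7.3
eef_pos: [0.422, -0.1735, 0.1062]
ee_rot: [-3.131, 0.002, -1.576]
force: [0.1, -0.0, -0.2]
width: 0.0369
```

```bash
python3 -m jog '[[10,36,0,0,0,0.075],[10,36,0,0,0,0.075],[10,36,0,0,0,0.075],[10,36,0,0,0,0.075],[10,35,0,0,0,0.065],[0,0,0,0,0,0],[0,0,0,0,0,0]]' 0.6
```

```text
t: 8.0
eef_pos: [0.4748, 0.0123, 0.1091]
ee_rot: [-3.122, 0.002, -1.199]
force: [0.1, 0.2, 0.2]
width: 0.0529
```

```bash
python3 -m jog '[[-1,-7,-40,-0.007,0.018,-0.012],[0,0,-35,0,0,0],[0,0,-20,0,0,0],[0,0,0,0,0,0],[0,0,0,0,0,0]]'
```

```text
t: 8.5
eef_pos: [0.4742, 0.0025, 0.0131]
ee_rot: [-3.139, 0.002, -1.216]
force: [0.4, -0.3, 0.8]
width: 0.0524
```

```bash
python3 -m jog '[[0,2,-9,0,0,0],[0,0,-2,0,0,0],[0,0,0,0,0,0]]'; python3 -m jog '[[0,0,0,0,0,0],[0,0,0,0,0,0],[0,0,0,0,0,0],[0,0,0,0,0,0],[0,0,0,0,0,0]]' 0 35; python3 -m jog '[[0,0,20,0,0,0],[0,0,40,0,0,0],[0,0,40,0,0,0],[0,0,0,0,0,0]]'
```

```text
t: 8.8
eef_pos: [0.4758, 0.0046, 0.0039]
ee_rot: [-3.134, 0.002, -1.217]
force: [-0.2, 0.1, 0.7]
width: 0.0529
t: 9.3
eef_pos: [0.4767, 0.0052, 0.0054]
ee_rot: [-3.131, 0.002, -1.217]
force: [-0.6, -0.0, -1.1]
width: 0.0273
t: 9.7
eef_pos: [0.4744, 0.0042, 0.1069]
ee_rot: [-3.137, 0.001, -1.217]
force: [0.7, -1.0, -0.6]
width: 0.0275
```

```bash
python3 -m jog '[[-11,-47,5,0,0,-0.072],[-11,-47,5,0,0,-0.072],[-11,-47,5,0,0,-0.072],[-11,-47,5,0,0,-0.072],[-10,-47,0,0,0,-0.072],[0,0,0,0,0,0],[0,0,0,0,0,0]]'; python3 -c "
from h import *;print([status.get_state()[k] for k in('eef_pos','ee_rot','force','width')])"
```

```text
t: 10.4
eef_pos: [0.4165, -0.2372, 0.1263]
ee_rot: [-3.135, 0.003, -1.59]
force: [0.2, 1.6, -2.0]
width: 0.0276
[array([ 0.41650256, -0.23717242,  0.1262955 ]), array([-3.13488067e+00,  2.85289817e-03, -1.58966042e+00]), array([ 0.17546569,  1.58823166, -1.96435073]), 0.02758669664305748]
```

```bash
python3 -m jog '[[3,6,-40,0,0,0.013],[0,0,-35,0,0,0],[0,0,-15,0,0,0],[0,0,0,0,0,0],[0,0,0,0,0,0]]'; python3 - <<'E'
from h import *
s=shot('side','s3.png')
cv2.imwrite('pics/g3.png',cv2.resize(s[180:350,190:340],None,fx=3,fy=3))
E
```

```text
t: 10.9
eef_pos: [0.4206, -0.2276, 0.0333]
ee_rot: [-3.134, 0.003, -1.57]
force: [-0.1, 0.1, -2.3]
width: 0.0275
```

View pics/g3.png

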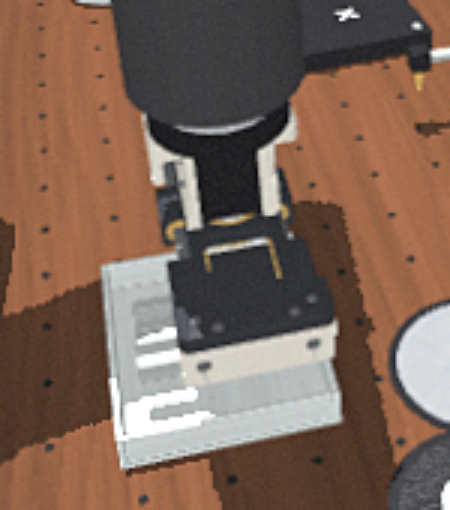

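Fork 1 lies flat along the far side, and fork 2's prongs are just above the near half. Lowering.

```bash
python3 -m jog '[[0,-3,-14,0,0,0],[0,0,-8,0,0,0],[0,0,-4,0,0,0],[0,0,0,0,0,0],[0,0,0,0,0,0]]'
```

```text
t: 11.45
eef_pos: [0.4247, -0.2298, 0.011]
ee_rot: [-3.126, 0.002, -1.567]
force: [0.9, 0.3, -2.4]
width: 0.0277
```

```bash
python3 -m jog '[[0,0,-1,0,0,0],[0,0,0,0,0,0],[0,0,0,0,0,0]]' 0.41; python3 -m jog '[[0,0,15,0,0,0],[0,0,40,0,0,0],[0,0,40,0,0,0],[0,0,40,0,0,0],[0,0,0,0,0,0]]'
```

```text
t: 11.75
eef_pos: [0.426, -0.23, 0.0114]
ee_rot: [-3.123, 0.001, -1.566]
force: [-0.3, 0.6, -0.5]
width: 0.0355
t: 12.25
eef_pos: [0.4246, -0.2303, 0.1515]
ee_rot: [-3.125, 0.0, -1.566]
force: [0.9, -0.3, -0.3]
width: 0.0358
```

```bash
python3 -m jog '[[5,-19,0,0,0,-0.148],[5,-19,0,0,0,-0.148],[5,-19,0,0,0,-0.148],[5,-19,0,0,0,-0.148],[5,-19,0,0,0,-0.148],[5,-19,0,0,0,-0.148],[5,-19,0,0,0,-0.148],[5,-19,0,0,0,-0.148],[5,-19,0,0,0,-0.148],[5,-19,0,0,0,-0.148],[5,-19,0,0,0,-0.148],[5,-19,0,0,0,-0.148]]' 0.7
python3 - <<'E'
from h import *
print(status.get_state()['q'],status.get_state()['ee_rot'])
s=shot('side','s4.png');t=shot('top','t4.png')
o=np.zeros((440,800,3),np.uint8);a=cv2.resize(s[220:400,200:400],None,fx=2,fy=2);b=cv2.resize(t[180:320,340:540],None,fx=2,fy=2)
o[:360,:400]=a;o[:280,400:]=b;cv2.imwrite('pics/g4.png',o)
E
```

```text
t: 13.45
eef_pos: [0.486, -0.4656, 0.1518]
ee_rot: [-3.118, 0.001, 2.915]
force: [0.4, 0.2, -0.0]
width: 0.0615
[-0.46196289  0.39925454 -0.1140598   0.02566783 -1.05122215  0.22251672] [-3.11843444e+00  1.03256377e-03  2.91483358e+00]
```

View pics/g4.png

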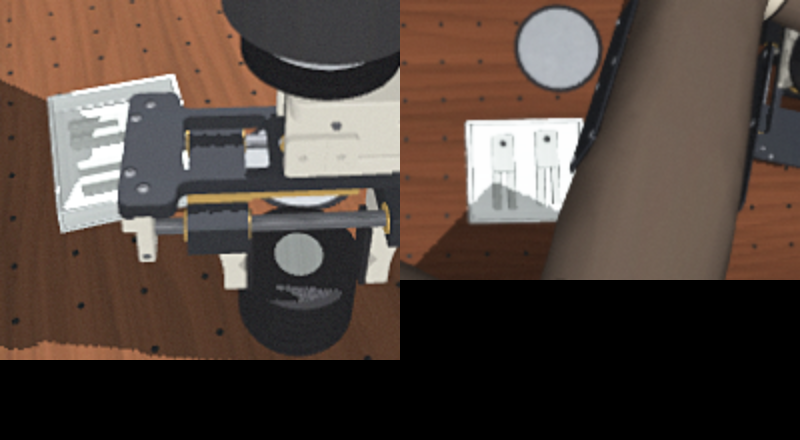

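Both forks lie flat side by side in the tray. Now I'm descending behind the trap.

```bash
python3 -m jog '[[0,0,-30,0.022,-0.005,-0.131],[0,0,-40,0,0,0],[0,0,-40,0,0,0],[0,0,-22,0,0,0],[0,0,0,0,0,0],[0,0,0,0,0,0]]'
```

```text
t: 14.15
eef_pos: [0.4853, -0.4656, 0.0156]
ee_rot: [-3.141, 0.002, 2.789]
force: [0.5, -0.3, 1.1]
width: 0.0612
```

```bash
python3 -m jog '[[4.3,11.2,-3,0,0,0],[4.3,11.2,0,0,0,0],[4.3,11.2,0,0,0,0],[4.3,11.2,0,0,0,0],[4.3,11.2,0,0,0,0],[4.3,11.2,0,0,0,0],[4.3,11.2,0,0,0,0],[4.3,11.2,0,0,0,0],[4.3,11.2,0,0,0,0],[4.3,11.2,0,0,0,0],[4.3,11.2,0,0,0,0],[4.3,11.2,0,0,0,0]]'
```

```text
t: 15.35
eef_pos: [0.5428, -0.321, 0.018]
ee_rot: [-3.139, 0.008, 2.792]
force: [-1.0, -2.3, -2.0]
width: 0.0614
```

```bash
python3 -m jog '[[2.5,8,-2,0,0,0],[2.5,8,0,0,0,0],[1.5,6,0,0,0,0],[1,4,0,0,0,0],[0,0,0,0,0,0]]'
cat > trap.py <<'E'
from m import *
import sys
def gray(im,lo,hi,box,amin=40):
    x0,y0,x1,y1=box;c=im[y0:y1,x0:x1].astype(int);m=((c.min(2)>lo)&(c.max(2)<hi)&((c.max(2)-c.min(2))<40)).astype(np.uint8)
    cs,_=cv2.findContours(m,cv2.RETR_EXTERNAL,cv2.CHAIN_APPROX_NONE)
    return [k[:,0]+[x0,y0] for k in cs if cv2.contourArea(k)>amin]
E
python3 - <<'E'
from trap import *
s=shot('side','s5.png');t=shot('top','t5.png')
cv2.imwrite('pics/g5.png',np.hstack([cv2.resize(s[190:390,260:440],None,fx=2.2,fy=2.2),cv2.resize(t[150:300,370:520],(440,440))])[:600,:800])
E
```

```text
t: 15.85
eef_pos: [0.5527, -0.292, 0.0173]
ee_rot: [-3.138, 0.011, 2.794]
force: [-0.4, -1.5, -0.7]
width: 0.0615
```

View pics/g5.png

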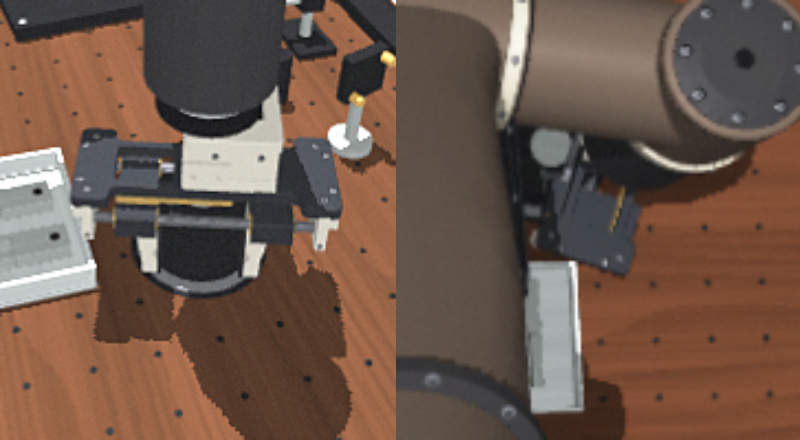

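The trap appears to be seated in its ring. Retracting, then crossing to the plate's -x side while re-measuring.

```bash
python3 -m jog '[[-5,-13,0,0,0,0],[-11,-28,0,0,0,0],[-4,-12,20,0,0,0],[0,0,45,0,0,0],[0,0,45,0,0,0],[0,0,30,0,0,0]]'; python3 -m jog '[[-10,42,0,0,0,0.148],[-10,42,0,0,0,0.148],[-10,42,0,0,0,0.148],[-10,42,0,0,0,0.148],[-10,42,0,0,0,0.148],[-10,42,0,0,0,0.148],[-10,42,0,0,0,0.148],[-10,42,0,0,0,0.148],[-10,42,0,0,0,0.148],[-10,42,0,0,0,0.148],[-10,42,0,0,0,0.148],[0,20,0,0,0,0.148]]' 1; python3 - <<'E'
from trap import *
s=shot('side','s6.png');t=shot('top','t6.png')
for n,im,b in(('top',t,(405,185,440,220)),('side',s,(325,265,380,310))):
    for k in gray(im,150,256,b): print(n,cv2.boundingRect(k),plane(n,k,.06).mean(0),plane(n,k,0).mean(0))
E
```

```text
t: 16.55
eef_pos: [0.5267, -0.3493, 0.156]
ee_rot: [-3.14, 0.001, 2.791]
force: [0.9, -0.6, 0.5]
width: 0.0616
t: 17.75
eef_pos: [0.4143, 0.1378, 0.1658]
ee_rot: [-3.134, 0.024, -1.69]
force: [0.8, 0.1, 0.2]
width: 0.0876
top (416, 193, 14, 14) [ 0.5666 -0.2529  0.06  ] [ 0.577  -0.2654  0.    ]
side (342, 270, 20, 14) [ 0.5681 -0.251   0.06  ] [ 0.5919 -0.193   0.    ]
```

The trap is centred in its ring to within 2 mm. Next is a fresh measurement of the mark and the tip.

```bash
python3 - <<'E'
from trap import *
s=cv2.imread('pics/s6.png');t=cv2.imread('pics/t6.png')
a=cv2.resize(s[150:230,240:350],None,fx=3.6,fy=3.6,interpolation=cv2.INTER_CUBIC);b=cv2.resize(t[165:265,215:335],(396,330),interpolation=cv2.INTER_CUBIC)
o=np.zeros((330,796,3),np.uint8);o[:288,:396]=a;o[:,400:]=b;cv2.imwrite('pics/g6.png',o)
for n,im,b in(('side',s,(240,150,350,230)),('top',t,(215,165,335,265))):
    for k in gray(im,120,256,b,3): print(n,cv2.contourArea(k),k.mean(0),plane(n,k,.02).mean(0)[:2])
h=cv2.cvtColor(s,cv2.COLOR_BGR2HSV)[190:220,320:340];m=((h[...,0]>12)&(h[...,0]<30)&(h[...,1]>90)&(h[...,2]>150));v,u=np.nonzero(m);print(np.c_[u+320,v+190].tolist())
E
```

```text
side 3.5 [269.7143 199.4286] [0.4722 0.1141]
side 54.0 [341.4737 197.0263] [0.6586 0.0765]
side 10.0 [305.25  184.375] [0.5812 0.1674]
side 187.5 [272.2933 172.5467] [0.5033 0.2619]
side 113.0 [344.5741 167.7778] [0.7217 0.2368]
side 67.5 [313.7021 151.5532] [0.6597 0.3735]
side 8.0 [265.     150.5833] [0.5046 0.4228]
side 55.5 [241.1864 161.7797] [0.4204 0.3608]
top 5.0 [217.5  263.25] [0.4171 0.2704]
top 5.5 [260.8889 246.3333] [0.4586 0.1592]
top 7.0 [279.    241.125] [0.4712 0.1127]
top 5.0 [254.    228.875] [0.5038 0.1769]
top 7.0 [218.5 228.5] [0.5064 0.2688]
top 7.0 [236.5 221.5] [0.5238 0.2222]
top 94.5 [219.5128 212.7436] [0.5474 0.2666]
top 24.5 [258.1852 199.6667] [0.5799 0.1661]
top 4.5 [228.7143 183.1429] [0.6252 0.2435]
top 5.5 [272.6667 178.1111] [0.6364 0.1283]
top 51.0 [316.5 173.5] [0.6466 0.0136]
[[328, 205], [329, 205], [330, 205], [331, 205], [328, 206], [329, 206], [330, 206], [331, 206], [328, 207], [329, 207], [330, 207], [328, 208], [329, 208], [330, 208], [328, 209], [329, 209], [330, 209], [329, 210]]
```

View pics/g6.png

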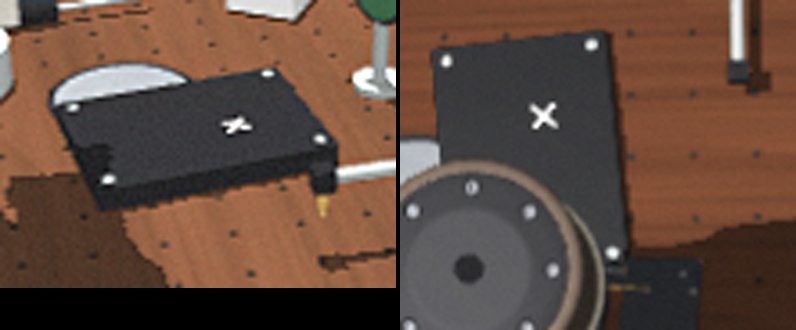

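The mark reads (0.580, 0.167), the tip about (0.606, 0.0135) and the plate yaw 5.4°. I'll push +x by 25 mm first, then -y by 153 mm.

```bash
python3 -m jog '[[2,14,-40,-0.024,0.005,0.11],[2,14,-40,0,0,0.103],[0,0,-40,0,0,0],[0,0,-25,0,0,0],[0,0,0,0,0,0],[0,0,0,0,0,0]]' 0.65
```

```text
t: 18.45
eef_pos: [0.4229, 0.1649, 0.0197]
ee_rot: [-3.131, 0.004, -1.48]
force: [0.4, -0.1, 0.5]
width: 0.0571
```

```bash
python3 -m jog '[[0,0,-10,0,0.008,0],[5,1,-2,0,0,0],[8,0.8,-1,0,0,0],[8,0.8,-1,0,0,0],[8,0.8,-1,0,0,0],[6,0.6,0,0,0,0],[6,0.6,0,0,0,0],[0,0,0,0,0,0]]'
```

```text
t: 19.25
eef_pos: [0.4665, 0.1683, 0.0081]
ee_rot: [-3.141, 0.007, -1.484]
force: [-0.4, -0.1, -0.3]
width: 0.0572
```

```bash
cat > mark.py <<'E'
from trap import *
def mark(fn):
    s=shot('side',fn)
    for k in gray(s,120,256,(240,150,350,235),3):
        a=cv2.contourArea(k);p=plane('side',k,.02).mean(0)[:2]
        if a<40 and .4<p[0]<.72 and -.1<p[1]<.26: print(a,k.mean(0),p)
    print('tip',plane('side',(329.3,210.4),.028)[0], status.get_state()['eef_pos'])
    return s
E
python3 -c "
from mark import *
mark('s7.png')"
```

```text
10.0 [312.8333 183.3333] [0.6033 0.1676]
11.0 [288.0833 171.5833] [0.5496 0.2556]
tip [0.6053 0.0122 0.028 ] [0.4665 0.1684 0.0082]
```

```bash
python3 -m jog '[[2.5,0,0,0,0,0],[0,0,0,0,0,0],[-20,0,0,0,0,0],[-15,0,10,0,0,0],[0,0,45,0,0,0],[0,0,40,0,0,0],[0,0,20,0,0,0]]'; python3 -m jog '[[11,12,0,0,0,-0.148],[11,12,0,0,0,-0.148],[11,12,0,0,0,-0.148],[11,12,0,0,0,-0.148],[11,12,0,0,0,-0.148],[11,12,0,0,0,-0.148],[11,12,0,0,0,-0.148],[11,12,0,0,0,-0.148],[11,12,0,0,0,-0.148],[11,12,0,0,0,-0.148],[11,0,0,0,0,-0.083],[0,0,0,0,0,0]]' 0.8; python3 -c "
from mark import *
mark('s8.png');t=shot('top','t8.png')"
```

```text
t: 20.0
eef_pos: [0.4329, 0.1677, 0.1252]
ee_rot: [-3.141, 0.005, -1.484]
force: [0.3, -0.1, -1.2]
width: 0.0564
t: 21.2
eef_pos: [0.5659, 0.2985, 0.1357]
ee_rot: [-3.133, 0.03, -3.075]
force: [-1.0, 0.5, -0.6]
width: 0.0701
4.5 [313.8667 183.6   ] [0.6058 0.1653]
tip [0.6053 0.0122 0.028 ] [0.5653 0.2983 0.1356]
```

```bash
python3 -m jog '[[-2,0,-40,0.008,0.03,0.028],[0,0,-40,0,0,0],[0,0,-30,0,0,0],[0,0,-12,0,0,0],[0,0,0,0,0,0],[0,0,0,0,0,0]]'
```

```text
t: 21.9
eef_pos: [0.5623, 0.2983, 0.0152]
ee_rot: [3.135, 0.006, -3.03]
force: [0.6, 0.7, -0.3]
width: 0.0698
```

```bash
python3 -m jog '[[0,-15,-7,0,0,-0.016],[0,-15,-1,0,0,0],[0,-10,-1,0,0,0],[0,-11,0,0,0,0],[0,-11,0,0,0,0],[0,-11,0,0,0,0],[0,-11,0,0,0,0],[0,-11,0,0,0,0],[0,-11,0,0,0,0],[0,-11,0,0,0,0],[0,-11,0,0,0,0],[0,0,0,0,0,0]]';python3 -c "
from mark import *
mark('s9.png')"
```

```text
t: 23.1
eef_pos: [0.565, 0.1625, 0.0119]
ee_rot: [3.128, 0.015, -3.046]
force: [-0.2, -0.5, 0.5]
width: 0.0703
5.0 [287.5  218.25] [0.5006 0.0172]
tip [0.6053 0.0122 0.028 ] [0.5652 0.163  0.012 ]
```

```bash
sed -i 's/gray(s,120,256,(240,150,350,235),3)/gray(s,TH,256,(240,150,350,235),3)/; s/^def/TH=85\ndef/' mark.py; python3 -c "
from mark import *
s=mark('s10.png');cv2.imwrite('pics/g7.png',cv2.resize(s[130:250,230:380],None,fx=4,fy=4,interpolation=cv2.INTER_CUBIC))"
```

```text
5.0 [287.5  218.25] [0.5006 0.0172]
6.5 [322.8667 200.6667] [0.6057 0.0719]
tip [0.6053 0.0122 0.028 ] [0.5654 0.1636 0.012 ]
```

View pics/g7.png

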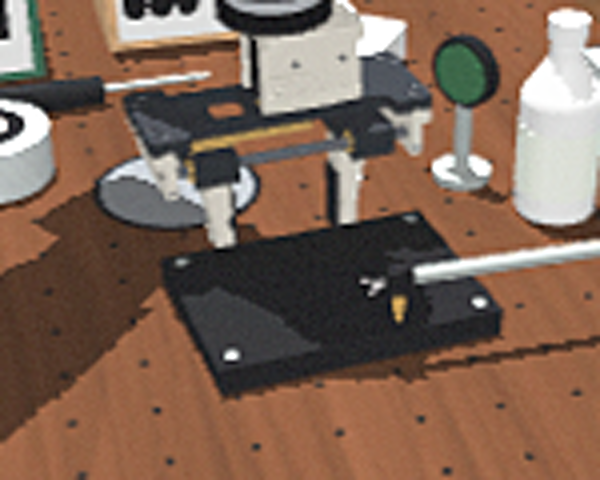

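The cross is at about (322.6, 201) and the tip at about (329.5, 210), with the plate sliding straight. About 57 mm remain.

```bash
python3 -m jog '[[0,-10,-1,0,0,0],[0,-10,-1,0,0,0],[0,-10,0,0,0,0],[0,-9,0,0,0,0],[0,-8,0,0,0,0],[0,-6,0,0,0,0],[0,0,0,0,0,0],[0,0,0,0,0,0]]';python3 -c "
from mark import *
TH=85
s=mark('s11.png');t=shot('top','t11.png')
P=plane('side',[(287.5,218.25)],.02)
a=cv2.resize(s[185:245,270:360],None,fx=8,fy=8,interpolation=cv2.INTER_CUBIC);cv2.imwrite('pics/g8.png',a)"
```

```text
t: 24.0
eef_pos: [0.569, 0.1134, 0.0121]
ee_rot: [3.123, 0.024, -3.041]
force: [-0.1, 3.1, -0.5]
width: 0.0702
7.0 [293.4 229.8] [ 0.5048 -0.0323]
9.0 [331.8125 210.5   ] [0.6148 0.0215]
tip [0.6053 0.0122 0.028 ] [0.569  0.1135 0.0121]
```

View pics/g8.png

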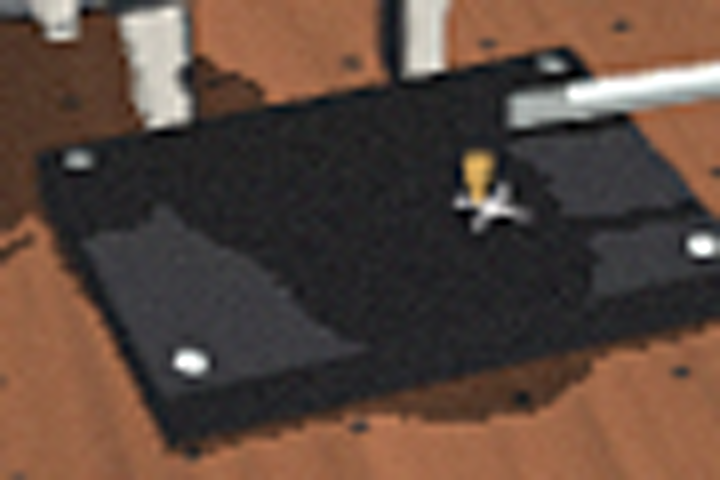

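```bash
python3 -c "
from h import *
np.set_printoptions(precision=4,suppress=True)
print(plane('side',(331.1,210.4),.02),plane('side',[(329.3,209.8),(329.3,210.4)],.028))
P=plane('side',[(270+190/8-.44,185+361/8-.44),(270+78/8-.44,185+160/8-.44),(270+702/8-.44,185+246/8-.44),(270+550/8-.44,185+64/8-.44)],.02)[:,:2];print(P)
c=P.mean(0);d=(P[2]-P[0])+(P[3]-P[1]);y=np.arctan2(d[1],d[0]);print(c,y,c+[.03*np.cos(y)+.015*np.sin(y),.03*np.sin(y)-.015*np.cos(y)])
print(eyes.calibration('side')['cam_to_world'][:3,3])"
```

```text
[[0.6132 0.0224 0.02  ]] [[0.606  0.0148 0.028 ]
 [0.6053 0.0122 0.028 ]]
[[ 0.5046 -0.0318]
 [ 0.4922  0.083 ]
 [ 0.6694 -0.0153]
 [ 0.6575  0.1006]]
[0.5809 0.0341] 0.10285900200448234 [0.6123 0.0223]
[ 0.3787 -0.7111  0.5361]
```

The cross is at (0.6127, 0.0223) and the tip at (0.6057, 0.0135), so the plate drifted +7 mm in x. I'll nudge it -x on its +x face, well to the left of the rod, with closed fingers. Then I'll finish the -y push.

```bash
python3 -m jog '[[0,10,0,0,0,0],[0,20,5,0,0,0],[0,10,45,0,0,0],[0,0,45,0,0,0],[0,0,45,0,0,0],[0,0,45,0.018,0.02,0],[0,0,0,0,0,0]]' 0; python3 -m jog '[[38,-20,0,0,0,0],[38,-20,0,0,0,0],[38,-20,0,0,0,0],[38,-15,0,0,0,0],[0,0,0,0,0,0],[0,0,0,0,0,0]]'
```

```text
t: 24.8
eef_pos: [0.5648, 0.1551, 0.2018]
ee_rot: [3.11, -0.003, -3.039]
force: [1.4, -0.1, -0.9]
width: 0.0199
t: 25.4
eef_pos: [0.7213, 0.0802, 0.2027]
ee_rot: [3.111, -0.002, -3.037]
force: [-0.3, 0.6, 0.7]
width: 0.0006
```

```bash
python3 -m jog '[[2,0,-30,-0.03,-0.003,0],[1,0,-40,0,0,0],[0,0,-40,0,0,0],[0,0,0,0,0,0]]'; python3 -c "
from h import *
s=shot('side','s12.png');cv2.imwrite('pics/g9.png',cv2.resize(s[110:240,270:430],None,fx=4,fy=4))"
```

```text
t: 25.8
eef_pos: [0.722, 0.0825, 0.0913]
ee_rot: [-3.141, 0.0, -3.035]
force: [-0.9, 0.5, -0.6]
width: 0.0005
```

View pics/g9.png

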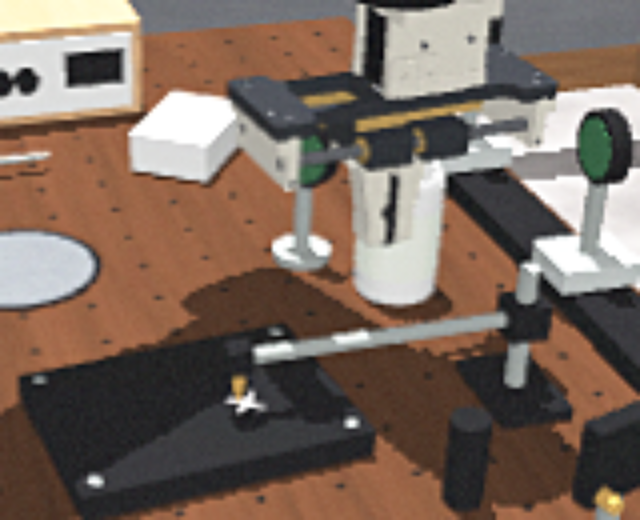

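The closed fingers are behind the +x edge, clear of the rod, bottle and lens. Descending and nudging.

```bash
python3 -m jog '[[0,-7,-35,0,0,0],[0,0,-30,0,0,0],[0,0,-11,0,0,0],[0,0,-2,0,0,0],[0,0,0,0,0,0]]'
```

```text
t: 26.35
eef_pos: [0.731, 0.0797, 0.0303]
ee_rot: [-3.141, 0.022, -3.029]
force: [-0.3, -0.5, 0.0]
width: 0.0002
```

```bash
python3 -m jog '[[-8,-6,-9,0,0.02,0],[0,0,-9,0,0,0],[0,0,-3,0,0,0],[0,0,0,0,0,0]]'
```

```text
t: 26.75
eef_pos: [0.7249, 0.074, 0.0131]
ee_rot: [3.138, 0.008, -3.028]
force: [0.3, -0.3, -0.2]
width: 0.0006
```

```bash
python3 -m jog '[[-8,0,0,0,0,0],[-8,0,0,0,0,0],[-8,0,0,0,0,0],[-6,0,0,0,0,0],[-5,0,0,0,0,0],[-4,0,0,0,0,0],[0,0,0,0,0,0]]'; python3 -c "
from mark import *
s=mark('s13.png')"
```

```text
t: 27.45
eef_pos: [0.6832, 0.0746, 0.0142]
ee_rot: [3.138, 0.011, -3.028]
force: [0.6, 0.3, -0.2]
width: 0.0006
7.5 [292.2222 230.5556] [ 0.5015 -0.0345]
8.0 [329.4091 210.8636] [0.6085 0.0215]
3.5 [324.1176 172.2353] [0.6527 0.2237]
tip [0.6053 0.0122 0.028 ] [0.6834 0.0746 0.0142]
```

```bash
python3 -m jog '[[-2.5,0,0,0,0,0],[0,0,0,0,0,0],[8,0,0,0,0,0],[20,0,0,0,0,0],[8,0,25,0,0,0],[0,0,40,0,0,0],[0,0,40,0,0,0],[0,0,40,0,0,0],[0,0,40,0,0,0],[0,0,10,0,0,0],[0,0,0,0,0,0]]'; python3 -c "
from mark import *
s=mark('s14.png')
cv2.imwrite('pics/g10.png',cv2.resize(s[185:245,270:360],None,fx=8,fy=8,interpolation=cv2.INTER_CUBIC))"
```

```text
t: 28.6
eef_pos: [0.7177, 0.0715, 0.2132]
ee_rot: [3.141, 0.0, -3.029]
force: [-0.2, -0.6, -0.6]
width: 0.0006
9.5 [329.4348 210.9565] [0.6084 0.0211]
4.5 [277.2222 205.4444] [0.4863 0.0803]
tip [0.6053 0.0122 0.028 ] [0.7177 0.0714 0.2127]
```

View pics/g10.png

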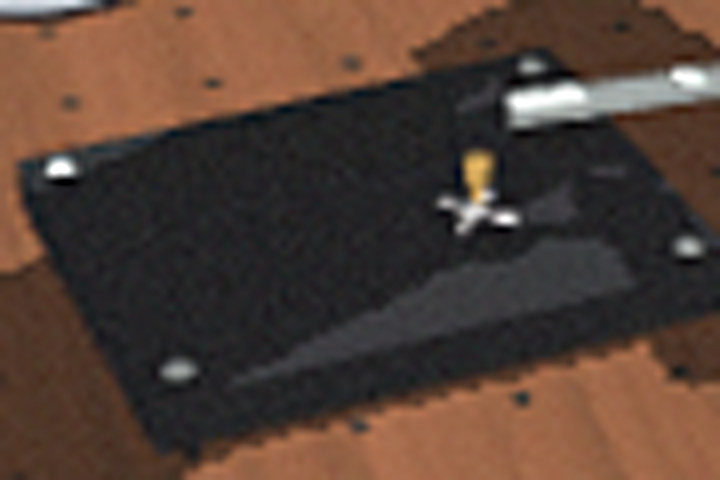

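The cross centre is at crop (480,210) and the tip at (478,202). Solving for the rest.

```bash
cat > sv.py <<'E'
from h import *
import sys,json
np.set_printoptions(precision=4,suppress=True)
def solve(tl,cross):
    f=lambda p:np.array(p)/8+[269.56,184.56]
    P=plane('side',f(tl),.02)[:,:2]
    c=P.mean(0);d=(P[2]-P[0])+(P[3]-P[1]);y=np.arctan2(d[1],d[0])
    print(c,'yaw',y,'mark from screws',c+[.03*np.cos(y)+.015*np.sin(y),.03*np.sin(y)-.015*np.cos(y)],'direct',plane('side',f(cross),.02)[0,:2])
    print('tip',plane('side',f((478,202)),.028))
E
python3 -c "
from sv import *
solve([(178,371),(62,168),(688,246),(532,65)],(480,210))"
```

```text
[0.5758 0.0328] yaw 0.1305125345433739 mark from screws [0.6075 0.0219] direct [0.6089 0.0216]
tip [[0.606  0.0147 0.028 ]]
```

```bash
python3 -m jog '[[-36,16,0,0,0,0],[-36,16,0,0,0,0],[-36,16,0,0,0,0],[-36,16,0,0,0,0.018],[0,6,-40,0,0,0],[0,0,-40,0,0,0],[0,0,-40,0,0,0],[0,0,-40,0,0,0],[0,0,-25,0,0,0],[0,0,0,0,0,0],[0,0,0,0,0,0]]' 0.8
```

```text
t: 29.75
eef_pos: [0.5594, 0.1378, 0.005]
ee_rot: [-3.134, -0.023, -3.013]
force: [-0.4, 0.1, 1.0]
width: 0.0701
```

```bash
python3 -m jog '[[6,-10,6,0.003,-0.023,0],[2,-8,0,0,0,0],[0,-6,0,0,0,0],[0,0,0,0,0,0]]';  python3 -m jog '[[-2,-3,0,0,0,0],[-2,-3,0,0,0,0],[0,0,0,0,0,0]]'; python3 -c "
from mark import *
s=mark('s15.png')"
```

```text
t: 30.15
eef_pos: [0.5701, 0.1125, 0.0154]
ee_rot: [-3.136, 0.007, -3.013]
force: [-0.2, -0.6, 0.2]
width: 0.0701
t: 30.45
eef_pos: [0.5679, 0.1075, 0.0174]
ee_rot: [-3.139, 0.013, -3.013]
force: [0.3, -0.4, -0.1]
width: 0.0703
7.0 [292.4 232. ] [ 0.5008 -0.04  ]
9.0 [329.3182 211.9091] [0.6069 0.0171]
tip [0.6053 0.0122 0.028 ] [0.5679 0.1075 0.0174]
```

```bash
python3 -m jog '[[0,1,-5,0,0,0],[-1,-2,-4,0,0,0],[-1.5,-3,0,0,0,0],[0,0,0,0,0,0]]'; python3 -c "
from mark import *
s=mark('s16.png')"
```

```text
t: 30.9
eef_pos: [0.5674, 0.1058, 0.0083]
ee_rot: [-3.14, 0.017, -3.01]
force: [-0.5, -0.7, -0.2]
width: 0.0702
8.0 [292.4 232.9] [ 0.5001 -0.0433]
12.0 [328.8182 212.3636] [0.6051 0.0155]
tip [0.6053 0.0122 0.028 ] [0.5673 0.1058 0.0082]
```

```bash
python3 -m jog '[[0,-2,0,0,0,0],[0,0,0,0,0,0],[0,10,0,0,0,0],[0,25,0,0,0,0],[0,10,30,0,0,0],[0,0,45,0,0,0],[0,0,45,0,0,0],[0,0,20,0,0,0]]'; python3 -c "
from mark import *
s=mark('s17.png');shot('top','t17.png')
cv2.imwrite('pics/g11.png',cv2.resize(s[185:245,270:360],None,fx=8,fy=8,interpolation=cv2.INTER_CUBIC))"
```

```text
t: 31.75
eef_pos: [0.5615, 0.1488, 0.1463]
ee_rot: [-3.132, 0.001, -3.012]
force: [1.1, -0.2, 0.2]
width: 0.0698
7.0 [292.4 233. ] [ 0.5    -0.0437]
10.0 [329.4091 212.7727] [0.606  0.0134]
tip [0.6053 0.0122 0.028 ] [0.5625 0.1492 0.1485]
```

View pics/g11.png

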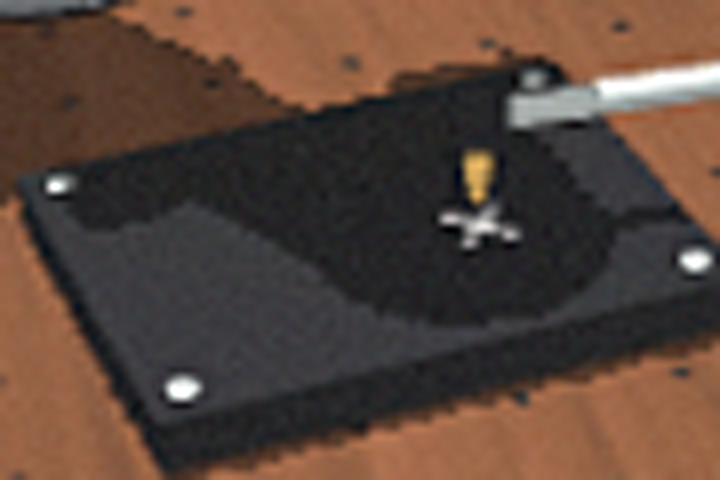

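```bash
python3 -c "
from sv import *
solve([(182,389),(60,185),(695,261),(534,79)],(481,226))
print(plane('side',np.array([(478,206)])/8+[269.56,184.56],.028))
from trap import *
s=cv2.imread('pics/s17.png');t=cv2.imread('pics/t17.png')
for n,im,b in(('side',s,(200,145,248,190)),('top',t,(168,255,222,310))):
    for k in gray(im,150,256,b,100): 
        c=cv2.minEnclosingCircle(k);print(n,c,plane(n,[c[0]],.04))
for n,im,b in(('top',t,(405,185,440,220)),('side',s,(325,265,380,310))):
    for k in gray(im,130,256,b): print('trap',n,plane(n,k,.06).mean(0))
"
```

```text
[0.5744 0.024 ] yaw 0.13417091057597358 mark from screws [0.6061 0.0131] direct [0.6066 0.013 ]
tip [[0.606  0.0147 0.028 ]]
[[0.6054 0.0126 0.028 ]]
side ((225.26470947265625, 166.5), 17.615999221801758) [[0.3702 0.2977 0.04  ]]
side ((218.94737243652344, 147.5), 19.111682891845703) [[0.3579 0.4419 0.04  ]]
top ((199.0, 279.0), 17.888643264770508) [[0.3772 0.3129 0.04  ]]
trap top [ 0.5664 -0.2532  0.06  ]
trap side [ 0.5678 -0.2509  0.06  ]
```

The mark is within about 1–2 mm of beneath the tip. Now the sensor: checking whether it was knocked.

```bash
python3 -c "
import cv2,numpy as np
s=cv2.imread('pics/s17.png');t=cv2.imread('pics/t17.png')
o=np.zeros((480,800,3),np.uint8);o[:400,:400]=cv2.resize(t[190:310,130:250],(400,400));o[:400,400:]=cv2.resize(s[120:220,190:290],(400,400));cv2.imwrite('pics/g12.png',o)"
```

```text
(no output)
```

View pics/g12.png

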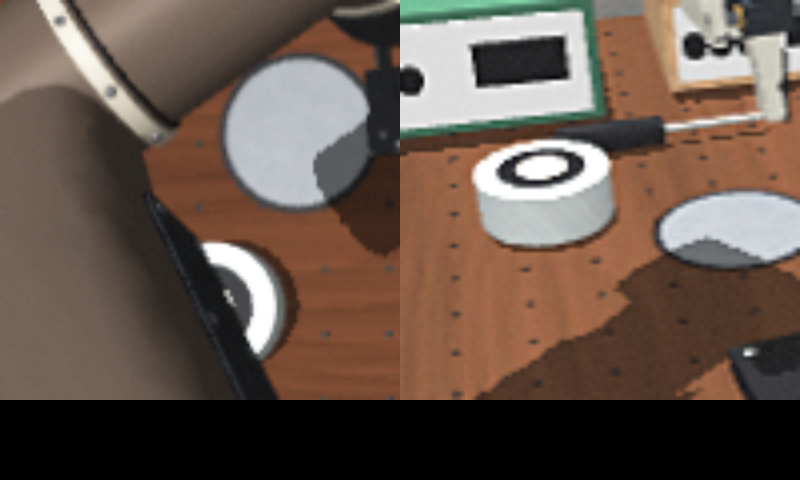

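The sensor seems to be where it was. I'll confirm from the white centre dot in the side view.

```bash
python3 -c "
from h import *
print(plane('side',[(225,162)],.04))
a=cv2.imread('pics/s0.png') if 0 else cv2.imread('pics/side0.png');b=cv2.imread('pics/s17.png')
print(np.abs(a[150:182,205:248].astype(int)-b[150:182,205:248]).mean())
st=status.get_state();print(st['q'],st['eef_pos'],st['ee_rot'])"
```

```text
[[0.37113286 0.32835315 0.04      ]]
5.893653100775194
[ 0.6015383   0.27041111 -0.31489648  0.01071907 -0.98721146 -0.4785112 ] [0.56195046 0.14899788 0.14610838] [-3.13285602e+00  2.56137181e-03 -3.01264021e+00]
```

```bash
python3 -m jog '[[-33,26,3,0,0,0.13],[-33,26,3,0,0,0.13],[-33,26,3,0,0,0.13],[-33,26,3,0,0,0.13],[-33,26,0,0,0,0.13],[-33,26,0,0,0,0.13],[-33,26,0,0,0,0.13],[-30,26,0,0,0,0.13],[0,0,0,0,0,0],[0,0,0,0,0,0]]' 0.7
```

```text
t: 32.85
eef_pos: [0.2863, 0.3592, 0.15]
ee_rot: [-3.13, -0.012, -1.934]
force: [0.6, 0.3, 0.0]
width: 0.0613
```

```bash
python3 -m jog '[[10,0,-40,0,0,-0.038],[0,0,-40,0,0,0],[0,0,-35,0,0,0],[0,0,-18,0,0,0],[0,0,0,0,0,0],[0,0,0,0,0,0]]'; python3 -c "
from h import *
s=shot('side','s18.png');cv2.imwrite('pics/g13.png',cv2.resize(s[70:220,130:330],None,fx=3,fy=3))"
```

```text
t: 33.45
eef_pos: [0.2995, 0.3549, 0.0118]
ee_rot: [-3.128, -0.014, -1.986]
force: [-0.2, -0.7, 0.5]
width: 0.0616
```

Picture limit reached, so I'm going on with numeric checks. Pushing the sensor.

```bash
python3 -m jog '[[1,3,0,0,0,0],[11,-4.6,0,0,0,0],[11,-4.6,0,0,0,0],[11,-4.6,0,0,0,0],[11,-4.6,0,0,0,0],[11,-4.6,0,0,0,0],[11,-4.6,0,0,0,0],[11,-4.6,0,0,0,0],[11,-4.6,0,0,0,0],[11,-4.6,0,0,0,0],[11,-4.6,0,0,0,0],[11,-4.6,0,0,0,0]]'
```

```text
t: 34.7
eef_pos: [0.4324, 0.3055, 0.0161]
ee_rot: [-3.13, -0.006, -1.987]
force: [-2.8, 0.6, 0.8]
width: 0.0616
```

```bash
python3 -m jog '[[10,-5,-2,0,0,0],[9,-5,-1,0,0,0],[7,-3,0,0,0,0],[3,-2,0,0,0,0],[0,0,0,0,0,0]]'; python3 - <<'E'
from trap import *
s=shot('side','s19.png');t=shot('top','t19.png')
for n,im,b in(('side',s,(240,140,310,200)),('top',t,(180,190,260,275))):
    for k in gray(im,150,256,b,60):
        c=cv2.minEnclosingCircle(k);print(n,c,cv2.contourArea(k),plane(n,[c[0]],.04)[0],cv2.boundingRect(k))
E
```

```text
t: 35.2
eef_pos: [0.4658, 0.2895, 0.0135]
ee_rot: [-3.129, -0.004, -1.987]
force: [-4.0, 1.4, 3.2]
width: 0.0614
side ((266.0, 166.0), 27.856876373291016) 998.5 [0.4868 0.2697 0.04  ] (240, 156, 53, 29)
side ((307.0, 146.5), 6.800835609436035) 75.5 [0.6375 0.3751 0.04  ] (302, 140, 8, 14)
top ((217.0, 226.0), 7.071167945861816) 122.0 [0.5104 0.2687 0.04  ] (210, 219, 14, 14)
top ((217.02293395996094, 225.59173583984375), 19.068349838256836) 289.5 [0.5114 0.2687 0.04  ] (200, 207, 36, 30)
```

```bash
python3 -m jog '[[-10,4,0,0,0,0],[-30,12,0,0,0,0],[-15,6,25,0,0,0],[0,0,45,0,0,0],[0,0,45,0,0,0],[0,10,45,0,0,0],[-10,40,0,0,0,0],[-10,45,0,0,0,0],[-10,45,0,0,0,0],[-10,45,0,0,0,0],[0,0,0,0,0,0]]'; python3 - <<'E'
from trap import *
def circ(p):
    A=np.c_[2*p[:,:2],np.ones(len(p))];x=np.linalg.lstsq(A,(p[:,:2]**2).sum(1),rcond=None)[0]
    return x[:2],np.sqrt(x[2]+x[:2]@x[:2])
s0=cv2.imread('pics/t17.png')
k=max(gray(s0,90,225,(195,200,245,258),200),key=cv2.contourArea);h=cv2.convexHull(k)[:,0];print('ring hull',circ(plane('top',h,0)),len(h))
s=shot('side','s20.png');t=shot('top','t20.png')
for k in gray(t,150,256,(195,200,245,250),60):
    c=cv2.minEnclosingCircle(k);print('sensor top',plane('top',[c[0]],.04)[0],c)
for k in gray(s,200,256,(245,150,300,175),20):
    c=cv2.minEnclosingCircle(k);print('side',k.mean(0),plane('side',[k.mean(0)],.04)[0],cv2.contourArea(k))
for n,im,b in(('top',t,(405,185,440,220)),('side',s,(325,265,380,310))):
    for k in gray(im,130,256,b): print('trap',n,plane(n,k,.06).mean(0))
for k in gray(s,140,256,(240,150,350,240),3):
    p=plane('side',k,.02).mean(0)[:2]
    if p[1]<.15: print('plate',k.mean(0),p,cv2.contourArea(k))
a=cv2.imread('pics/side0.png');b=cv2.imread('pics/top0.png')
for nm,x,y,bx in(('lens',a,s,(335,130,358,182)),('bottle',a,s,(358,130,385,190)),('box',a,s,(300,132,334,158)),('mirror',a,s,(405,205,445,268)),('holder',a,s,(380,208,395,240)),('post',a,s,(385,175,415,215)),('needle',a,s,(322,185,336,206)),('driver',a,s,(245,145,285,158)),('boxT',b,t,(130,138,182,185)),('mirrT',b,t,(372,108,400,142))):
    x0,y0,x1,y1=bx;print(nm,np.abs(x[y0:y1,x0:x1].astype(int)-y[y0:y1,x0:x1]).mean().round(1))
tc=forks(t,(374,241,432,291),0)
print(status.get_state()['eef_pos'])
E
```

```text
t: 36.4
eef_pos: [0.3562, 0.5007, 0.1797]
ee_rot: [-3.129, -0.007, -1.986]
force: [-0.1, -0.7, -0.7]
width: 0.0614
ring hull (array([0.5071, 0.2718]), np.float64(0.05839625799814137)) 26
sensor top [0.5034 0.2641 0.04  ] ((218.7640838623047, 228.71127319335938), 22.303817749023438)
side [273.7671 165.5342] [0.5095 0.2667 0.04  ] 385.5
trap top [ 0.5664 -0.2532  0.06  ]
trap side [ 0.5678 -0.2509  0.06  ]
plate [292.2857 233.1429] [ 0.4996 -0.0442] 4.5
plate [328.375  211.8125] [0.6048 0.0181] 6.0
plate [341.0256 196.641 ] [0.6581 0.0786] 53.5
lens 2.9
bottle 3.1
box 2.5
mirror 3.1
holder 3.2
post 3.1
needle 34.9
driver 3.5
boxT 0.9
mirrT 1.3
[0.3566 0.4969 0.1795]
```

```bash
python3 - <<'E'
from trap import *
t=cv2.imread('pics/t20.png');s=cv2.imread('pics/s20.png')
for n,im,b in(('top',t,(195,200,245,250)),('side',s,(245,150,300,180))):
    x0,y0,x1,y1=b;g=im[y0:y1,x0:x1].max(2);m=(g<110).astype(np.uint8)
    m=m&((im[y0:y1,x0:x1].astype(int).max(2)-im[y0:y1,x0:x1].min(2))<25).astype(np.uint8)
    cs,_=cv2.findContours(m,cv2.RETR_EXTERNAL,cv2.CHAIN_APPROX_NONE)
    for k in cs:
        if cv2.contourArea(k)>30:
            k=k[:,0]+[x0,y0];p=plane(n,k,.04);c,r=cv2.minEnclosingCircle((p[:,:2]*1000).astype(np.float32));print(n,cv2.boundingRect(k),c,r)
E
```

```text
top (205, 214, 25, 25) (509.6525573730469, 269.234375) 32.12645721435547
top (214, 206, 30, 44) (506.6784973144531, 253.56832885742188) 60.16973114013672
side (264, 160, 21, 10) (511.0216979980469, 272.1717224121094) 31.70700454711914
side (245, 150, 11, 8) (447.4504699707031, 372.651123046875) 28.889245986938477
```

```bash
python3 - <<'E'
from h import *
a=cv2.imread('pics/s17.png');b=cv2.imread('pics/s20.png')
print('tray diff',np.abs(a[255:335,220:305].astype(int)-b[255:335,220:305]).mean())
print(status.get_state()['force'],status.get_state()['t']);print(workorder.job_done())
E
```

```text
tray diff 1.6391176470588236
[ 0.0730442  -0.03464488 -0.08821237] 36.5
the job is handed in; nothing more can be done
None
```

The job is done and handed in at 36.5 s of robot time; it reported no verdict. I reached the 16-picture viewing limit just before the sensor push, so every check after that was from numbers, not by eye.

- **Forks:** only two were present, one on the plate and one on the table. Both lie flat side by side in the tray. I saw this after placing them, and the tray area of the side view looked the same after the sensor push as before it.
- **Plate:** the first push drifted about 7 mm in +x. I corrected it with a nudge on the +x face and a final short push. The mark ended at about (0.606, 0.013), with the tip at (0.606, 0.0135), so they agree to 1–2 mm. One corner screw was in the same place in the last pictures. A last rough reading of the cross itself gave y 0.018, about 5 mm off. Only part of the cross was in that reading, so I trusted the screw, but the two disagree.
- **Trap:** it is within about 2 mm of its ring's centre.
- **Sensor:** it is about 3.5 mm off its ring's centre, inside the 8 mm margin. The side and top views differ by about 3 mm there.
- **Other things:** the lens mount, bottle, box, mirror mount, post holder, driver and pointer post look unchanged against the first pictures. The patch around the needle did differ, which I put down to the black plate now lying behind it. I saw no sign that anything touched the pointer.

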